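Set the disc grinder's work rest to 30 degrees and clamp it

ROBOT

A 6-joint arm with a two-finger parallel gripper is mounted at the origin on the work surface. World frame = base frame: x ahead of the robot, y to its left, z up, the work surface at z = 0. Lengths are in m, angles in degrees, forces in N, time in s.
With the tool pointing down it reaches from about 0.375 to 0.9 m from the base axis. Payload 3.1 kg.
Tool frame: the origin (TCP) lies on the centre line of the jaws, within the pads' length; the fingertips stand 25 mm ahead of it and the grasp point (between the pads) lies 6 mm ahead of it; z points along the fingers, y is the line along which they close (so a half turn about z gives the same grasp; the last joint's range is limited). The gripper opens to 87 mm and grips with 3 to 60 N. Pads are 19 mm wide; open, the fingers measure 117 mm over their backs; the gripper's body (75 mm by 190 mm) begins 51 mm behind the grasp point.
Start: joints at [-78.008, 30.224, 82.088, -0, 67.689, -10.227], TCP at [0.236, -0.579, 0.248] pointing down, gripper open.
Joint ranges: [-176.69, 176.69], [-43.24, 126.21], [12.49, 139.97], [-82, 262], [0, 151.66], [-163.58, 163.58]. Speed limits (degrees/s): [159.86, 159.86, 180, 180, 180, 180].

INTERFACE

Orientations are given as a 3x3 rotation matrix whose columns are the frame's x, y, z axes.
In Python, from rig import read_state, capture, camera_params, hand_in gives the robot as it stands.
- The arm moves only by the tool apply_moves, never from a script. Its argument "rows" is a list of rows, each an object of numbers: "x", "y", "z": the shift along the tool's x, y, z in mm; "rx", "ry", "rz": the turn, a rotation vector about the tool's x, y, z in units of 6 degrees (1.0 is 6 degrees); "claw": the closure in counts, from 0 (fully open) to 255 (shut). A call has 1 to 10 rows; each row is the pose to reach, as a shift and turn from the pose commanded when the call began, along the tool's axes at that moment; what a row does not reach only later rows make up. A row lasts 1/8 s, in which the tool goes at most 62.5 mm and 10.7 degrees, less where a joint would pass 70% of its speed; a pose out of reach is approached as far as the arm can. A call with a gripper value outside its range is refused whole. The fingers move at their own pace and stop on an object; the grip force is fixed at half the most. Time passes only in rows, so rows that repeat a pose let the fingers close. It gives the time, the measured TCP pose, the force, the opening and the grip force at its end, in the units of the state.
- read_state(): the state, without advancing time (a new reading comes with each control period).
- capture(name): name is "side" or "top" or "wrist"; returns (picture, depth): 480x640x3 uint8, red, green, blue; 480x640 float32, m along the optical axis (not along the pixel's ray), 0 where there is no reading.
- camera_params(name): a dict with "fx", "fy", "cx", "cy" (pixels), "xyz" and "orientation" of the camera in the world. Camera axes: x right, y up, looking along -z (the intrinsics and any distortion apply to the point x, -y, -z); pixel columns grow to the right and rows downward; lengths in m; the calibration is good to about 2 mm. A picture is of the moment at which its call begins: read the wrist's pose just before it. camera_params takes no time and is no camera call; for the wrist camera it gives the pose at the moment of the call.
- hand_in(): hands the job in; it is judged then, once.
The state is a dict: "time_s": time; "joint_positions": joint angles; "qvel": joint speeds; "tau": joint torques, N m; "position": TCP position; "tcp_rot": TCP orientation; "force": force on the tool from outside, world axes, zero at the start; "moment": the same for the moment, N m; "opening": opening from 0.0 (shut) to 1.0 (fully open); "grasp_force": force on a finger pad.
Only numpy, scipy, OpenCV 4.12 (cv2) and the standard library are available. Lean on these libraries where they do the work, as an engineer would, in place of code of your own. Each camera call takes 0.05 s, during which the arm holds its last target. There are 200 camera calls.

TASK

Set up the disc grinder for a 30 degree bevel: tip the work rest down until it slopes 30 degrees below level, its free edge (the one away from the disc) low. Then push the black-handled clamp lever beside it down until the lever's torque clutch gives and slips a little, and stop there. Leave the hammer, the blade blank, the square and the tin where they lie.

Things in the scene. Friction and masses are not known exactly. Their poses are not given: they have to be found in the camera images.
- grinder: Disc grinder, fixed to the bench: a 230 mm upright abrasive disc on a finned motor, an aluminium work rest in front. Origin on the bench under the disc face, mid-width of the rest. y points level from the disc out over the rest, away from the motor; x runs along the disc face and the rest's pivot line; z up. Clamp lever on the +x side. Disc face at y = -8 mm, shaft 190 mm up, top 305 mm.
- rest_pivot (a point): Middle of the rest's pivot line, at (0, 12, 160) mm in the grinder's frame. It stays put; its axes are the grinder's.
- rest_edge (a point): Middle of the work rest's free edge, on top. The rest is a plate 240 mm wide (x), 135 mm deep (out from the disc), 10 mm thick; when level its top is 20 mm above the pivot line and its free edge 123 mm out from it. Axes turn with the rest: y out along the plate, z square to it. The pivot is stiff: the rest stays where left; 5 to 10 N down on the free edge tips it.
- work_rest (a joint): Slope of the work rest in rad: 0 is level (square to the disc), positive with its free edge down, 0.524 is 30 degrees down. It can go from -0.26 to 0.70 and starts between -0.20 and 0.15.
- lever_tip (a point): Centre of the round end, 21 mm thick, of the clamp lever's black handle. It swings about a bolt along the grinder's x at y = 47, z = 110 mm (grinder's frame); the tip is 85 mm from the bolt's axis, at x = +162 mm, 42 mm outside the rest's side. The tip points out (+y) and up, 27 to 50 degrees above level at the start; pushing it down tightens. It stays where left.
- clamp_screw (a joint): Turn of the clamp bolt in rad: 0 with the lever 50 degrees above level, growing as it tightens; starts between 0 and 0.4. It turns with 1 to 3 N at the lever's tip until about 0.66, where it starts to grip the rest, and stops at about 0.87, the lever then about level; let go, it springs back to about 0.8.
- clamp_lever (a joint): Slip of the lever's clutch against the bolt in rad: 0 until, with the bolt tight and the lever about level, about 6 N at the tip makes it slip; it then grows as the lever goes on down at that force. Angle of the lever below its 50 degree position = clamp_screw + clamp_lever.
- hammer: Hammer with a wooden handle lying on the bench to the right of the grinder, beyond the rest; leave it. Origin under its middle.
- blade_blank: Dark flat steel knife blank, about 270 mm long, 5 mm thick, lying on the bench to the right, beyond the rest; leave it. Origin under its middle.
- square: Bright steel try square, 150 mm blade, lying on the bench to the right, beyond the rest; leave it. Origin under its middle.
- wax_tin: Round metal tin, 68 mm across and 60 mm tall, standing on the bench on the left, near the robot; leave it. Origin under its middle.

How it is judged:
By the outcome, as a careful person would: the job done as asked, in the order asked, and still so for the second after the job is handed in, with the robot touching nothing.
It also fails if it takes over 58 s, if anything falls off the work surface, if the arm or the gripper's body presses on something with over 40 N, if the wrist force passes 120 N, or if a joint passes its speed limit or range.

## Working session

There is one attempt and no reset: what is moved stays moved. The work goes in short steps, Python scripts to look and compute and a tool call to move; the robot and the scene stay as the last step left them, time stands still between calls to the robot, and variables do not carry over. Pictures are saved under pics/ and viewed, at most 10 in all, crops included, and the job is handed in when it is done.

Besides the shell and the picture viewer there is one more tool, called after "Call:" by a JSON object that holds its "method" and its "body", one argument or row to a line. apply_moves: Moves the arm, as the interface text tells. Its arguments: {"type":"object","properties":{"rows":{"type":"array"}},"required":["rows"]}

```bash
mkdir -p pics; ls
cat > h.py <<'E'
import numpy as np, cv2
from rig import *
def snap(n,f):
    p=camera_params(n); im,d=capture(n)
    cv2.imwrite('pics/'+f+'.png',im[:,:,::-1]); np.savez('pics/'+f+'.npz',im=im,d=d,**{k:np.array(v) for k,v in p.items()})
def cloud(f):
    q=np.load('pics/'+f+'.npz'); d=q['d']; v,u=np.mgrid[:480,:640]
    c=np.stack([(u-q['cx'])/q['fx']*d,-(v-q['cy'])/q['fy']*d,-d],-1)
    return c@q['orientation'].T+q['xyz'], d>0, q['im']
E
python3 - <<'E'
from h import *
snap('side','s1'); snap('top','t1')
print(camera_params('side'),camera_params('top')); print(read_state())
E
```

```text
pics
{'fx': 592.9672756956978, 'fy': 592.9672756956978, 'cx': 331.2981339790281, 'cy': 235.69502718711092, 'xyz': array([ 0.45075537, -1.28306065,  1.06072339]), 'orientation': array([[ 0.99861509,  0.03587025, -0.03848671],
       [-0.052446  ,  0.62085979, -0.78216529],
       [-0.00416161,  0.78310053,  0.62188121]])} {'fx': 512.3584862174698, 'fy': 512.3584862174698, 'cx': 314.8992434400575, 'cy': 241.82945947170396, 'xyz': array([ 0.37737579, -0.06976589,  1.19086108]), 'orientation': array([[-0.00276736,  0.9941587 , -0.10789261],
       [-0.99999161, -0.00307719, -0.00270527],
       [-0.00302147,  0.10788421,  0.99415887]])}
{'time_s': 0.1, 'joint_positions': array([-7.80100812e+01,  3.02734756e+01,  8.21499203e+01,  2.59685018e-04,
        6.76900868e+01, -1.02262288e+01]), 'qvel': array([ 0.0367588 , -0.18207234, -0.17707501,  0.02932661,  0.03445872,
        0.0979703 ]), 'tau': array([-4.00826184e-05, -4.40984380e+01, -1.77151573e+01,  6.35557529e-02,
        5.33886335e-02, -4.21445066e-05]), 'position': array([ 0.23622148, -0.5779685 ,  0.24666635]), 'tcp_rot': array([[ 9.25764787e-01,  3.78099714e-01, -4.07356850e-04],
       [ 3.78099766e-01, -9.25762826e-01,  1.93830710e-03],
       [ 3.55757531e-04, -1.94843799e-03, -9.99998039e-01]]), 'force': array([0.49928769, 0.50936882, 0.5241587 ]), 'moment': array([0.03972287, 0.0352008 , 0.04846449]), 'grasp_force': 0.0, 'opening': 0.9986610870092234}
```

View pics/s1.png

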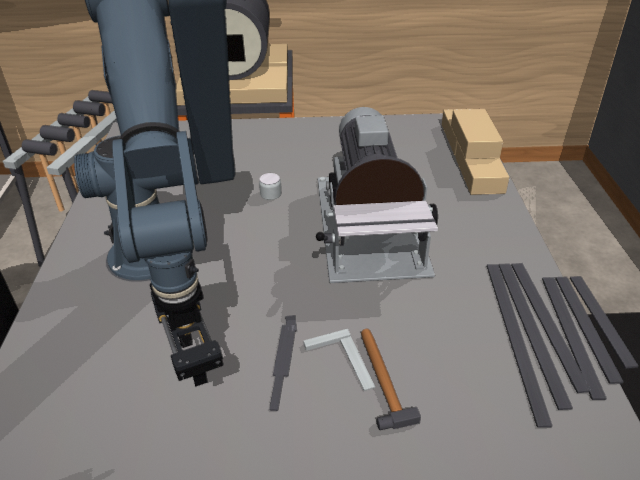

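View pics/t1.png

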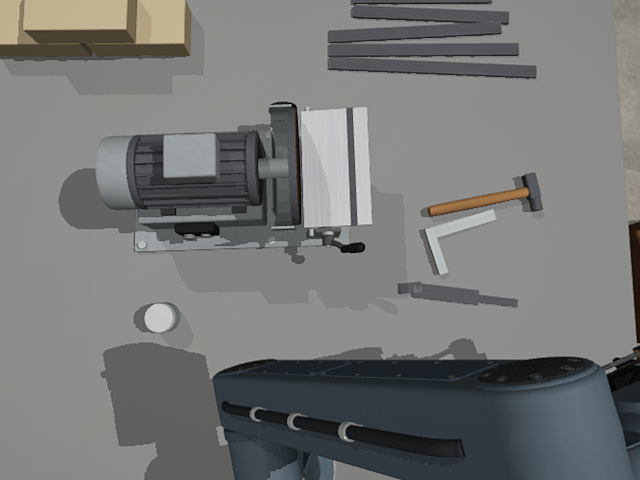

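The top view shows the rest at columns 302–371, rows 108–228, with its free edge to the right (world −y). The lever's black tip is at about (352, 247), on the robot's side of the rest. The side view shows the lever tip at about (321, 237).

Run:
```python
from h import *
for f,poly in (('t1',[(306,114),(345,113),(348,222),(308,222)]),('s1',[(340,210),(430,207),(432,214),(342,219)])):
    P,ok,im=cloud(f)
    m=np.zeros((480,640),np.uint8); cv2.fillPoly(m,[np.array(poly)],1)
    p=P[(m>0)&ok]; c=np.median(p,0); k=np.abs(p-c)[:,2]<.04; p=p[k]; c=p.mean(0)
    n=np.linalg.svd(p-c,full_matrices=False)[2][2]; n*=np.sign(n[2]); r=(p-c)@n
    print(f,len(p),c,n,r.std(), 'slope',np.degrees(np.arctan2(np.hypot(*n[:2]),n[2])))
P,ok,im=cloud('t1')
# plate corners from mask: points within plane of top
p=P[(P[...,2]>.12)&(P[...,2]<.26)&ok&(np.arange(640)[None]>300)&(np.arange(640)[None]<380)&(np.arange(480)[:,None]>95)&(np.arange(480)[:,None]<235)]
print('rect xy',cv2.minAreaRect(p[:,:2].astype(np.float32)), cv2.boxPoints(cv2.minAreaRect(p[:,:2].astype(np.float32))))
for (u,v) in [(303,112),(302,225),(369,109),(370,223),(364,110),(366,222),(352,247),(358,247),(346,246),(330,239),(297,110),(299,220),(160,318)]: print((u,v),P[v,u].round(4))
P,ok,im=cloud('s1')
for (u,v) in [(320,237),(321,236),(328,238),(341,233),(435,226),(340,229),(434,221),(336,207),(433,204)]: print('s',(u,v),P[v,u].round(4),im[v,u])
```

```text
t1 4417 [ 0.63590367 -0.09118981  0.18489348] [-0.00286489  0.10393719  0.99457974] 0.001839398511322085 slope 5.968211008894185
s1 821 [ 0.64213363 -0.09392589  0.18305091] [-3.21878517e-04  1.55023187e-01  9.87910779e-01] 0.0021000689116915457 slope 8.918160419559465
rect xy ((0.6401291489601135, -0.1074560210108757), (0.2689637839794159, 0.13450108468532562), 1.7427188158035278) [[ 0.50366426 -0.04432638]
 [ 0.5077547  -0.17876527]
 [ 0.77659404 -0.17058566]
 [ 0.7725036  -0.03614677]]
(303, 112) [ 0.7536 -0.0435  0.1801]
(302, 225) [ 0.5453 -0.0366  0.0081]
(369, 109) [ 0.8271 -0.1974  0.0011]
(370, 223) [ 0.5226 -0.1755  0.1928]
(364, 110) [ 0.752  -0.1666  0.1942]
(366, 222) [ 0.5248 -0.1678  0.1915]
(352, 247) [ 0.4776 -0.1413  0.1693]
(358, 247) [ 0.4769 -0.1528  0.1756]
(346, 246) [ 0.4812 -0.1302  0.1535]
(330, 239) [ 0.4991 -0.0985  0.1234]
(297, 110) [ 0.8247 -0.0245  0.0025]
(299, 220) [ 0.5256 -0.0366  0.215 ]
(160, 318) [0.3337 0.2715 0.0633]
s (320, 237) [ 0.4785 -0.1646  0.1687] [28 25 28]
s (321, 236) [ 0.4809 -0.1658  0.1727] [29 27 29]
s (328, 238) [ 0.5005 -0.0998  0.1128] [76 74 79]
s (341, 233) [ 0.528  -0.1812  0.1918] [193 187 193]
s (435, 226) [ 0.7553 -0.1672  0.1918] [210 204 210]
s (340, 229) [ 0.5266 -0.1665  0.1924] [211 204 212]
s (434, 221) [ 0.7567 -0.1469  0.1915] [98 95 99]
s (336, 207) [ 0.5233 -0.0593  0.1803] [184 179 184]
s (433, 204) [0.79   0.0093 0.13  ] [45 42 42]
```

Run:
```python
import cv2,numpy as np
a=cv2.imread('pics/s1.png')[165:285,300:450]; b=cv2.imread('pics/t1.png')[95:260,260:390]
a=cv2.resize(a,None,fx=4,fy=4,interpolation=2); b=cv2.resize(b,None,fx=480/165,fy=480/165,interpolation=2)
c=np.hstack([a[:480,:420],b[:,:378]]); cv2.imwrite('pics/c1.png',c); print(c.shape)
```

```text
(480, 798, 3)
```

View pics/c1.png

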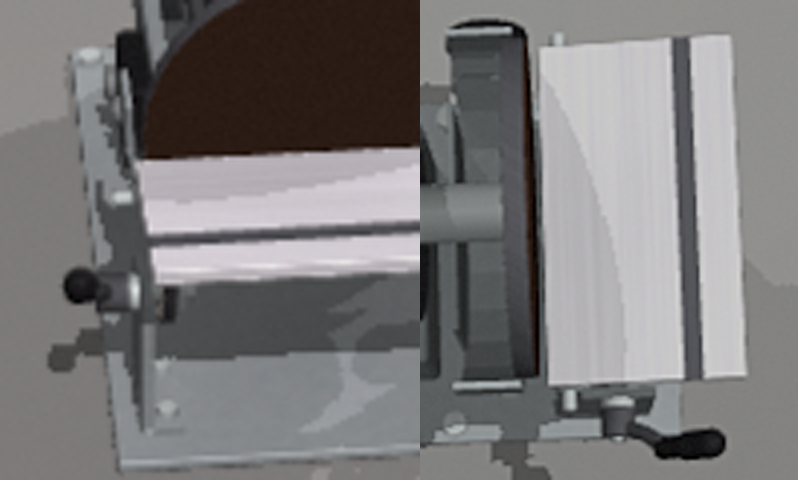

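```bash
cat >> h.py <<'E'
def proj(p,w):
    q=np.load('pics/'+p+'.npz'); c=(np.asarray(w)-q['xyz'])@q['orientation']
    return np.stack([q['cx']+q['fx']*c[:,0]/-c[:,2],q['cy']-q['fy']*c[:,1]/-c[:,2]],-1)
def G(X,Y,a):  # grinder frame: columns x,y,z
    return np.array([[-np.cos(a),np.sin(a),0],[-np.sin(a),-np.cos(a),0],[0,0,1]]),np.array([X,Y,0])
def rest(pts,s,g):  # pts rel to pivot at level
    y,z=pts[:,1]*np.cos(s)+pts[:,2]*np.sin(s),-pts[:,1]*np.sin(s)+pts[:,2]*np.cos(s)
    return np.stack([pts[:,0],y+.012,z+.16],-1)@g[0].T+g[1]
def tip(e,g): return g[0]@np.array([.162,.047+.085*np.cos(e),.11+.085*np.sin(e)])+g[1]
C=np.array([[-.12,.123,.02],[.12,.123,.02],[-.12,-.012,.02],[.12,-.012,.02]])
E
python3 - <<'E'
from h import *
from scipy.optimize import least_squares
o=np.array([[366.9,107],[372.1,224.3],[301.6,111.2],[304.1,227]])
def f(t):
    g=G(*t[:3]); w=rest(C,t[3],g); T=tip(t[4],g)[None]
    return np.r_[(proj('t1',w)-o).ravel(),(proj('t1',T)-[360.4,247]).ravel(),(proj('s1',T)-[320,236.2]).ravel(),(proj('s1',w[3:])-[334.5,205]).ravel()]
r=least_squares(f,[.64,-.04,.04,-.1,.75]); t=r.x; g=G(*t[:3])
print(t,np.degrees(t[2:]),r.fun.round(1)); print('corners',rest(C,t[3],g),proj('s1',rest(C,t[3],g))); print('tip',tip(t[4],g))
for s in (t[3],.524): print(s,'edge',rest(np.array([[0,.123,.02],[.05,.123,.02]]),s,g))
E
```

```text
[ 0.63724498 -0.04403409  0.02557355 -0.07149347  0.7284566 ] [ 1.4652562  -4.09627386 41.73748869] [ 0.5 -0.1  0.1 -0.1 -0.5 -0.7  0.1 -0.1  0.1 -0.2 -0.2 -0.1 -1.2 -0.6]
corners [[ 0.76061323 -0.17417916  0.18873512]
 [ 0.5206917  -0.18031614  0.18873512]
 [ 0.75716999 -0.03956806  0.17909172]
 [ 0.51724847 -0.04570504  0.17909172]] [[437.62608859 228.72049489]
 [337.88455178 233.88183393]
 [425.86892056 199.86215148]
 [333.31901295 204.37903983]]
tip [ 0.47812166 -0.15856768  0.16658609]
-0.07149346596426408 edge [[ 0.64065247 -0.17724765  0.18873512]
 [ 0.59066881 -0.17852619  0.18873512]]
0.524 edge [[ 0.64053091 -0.17249546  0.11577376]
 [ 0.59054726 -0.173774    0.11577376]]
```

```bash
cat >> h.py <<'E'
from scipy.spatial.transform import Rotation as Ro
T=np.array([.63724,-.04403,.02557,-.0715,.7285]); g=G(*T[:3])
def tool(tilt,flip=0): # tool x along -grinder x, y along +grinder y tilted, deg
    R0=np.stack([-g[0][:,0],g[0][:,1],-g[0][:,2]],1); return R0@Ro.from_euler('x',tilt,degrees=True).as_matrix()
def row(R,ftip): # fingertip target world -> row
    s=read_state(); p=ftip-R[:,2]*.025; Rc=s['tcp_rot']
    print('TCP target',p.round(4),'row xyz',(Rc.T@(p-s['position'])*1e3).round(1),'rot',(np.degrees(Ro.from_matrix(Rc.T@R).as_rotvec())/6).round(3))
def gw(*p): return g[0]@np.array(p)+g[1]
E
python3 - <<'E'
from h import *
R=tool(30); print(R.round(3))
F=rest(np.array([[0,.098,.02]]),np.radians(30),g)[0]; print('final ftip',F)
row(R,F+[0,0,.11])
E
```

```text
[[ 1.     0.022 -0.013]
 [ 0.026 -0.866  0.5  ]
 [ 0.    -0.5   -0.866]]
final ftip [ 0.63997238 -0.15086555  0.12832051]
TCP target [ 0.6403 -0.1634  0.26  ] row xyz [ 530.8 -231.1  -12.7] rot [4.926 0.905 3.378]
```

Call:
{"method": "apply_moves", "body": {
  "rows": [
    {"x": 60,"y": -25,"z": -40,"claw": 255},
    {"x": 120,"y": -50,"z": -40,"claw": 255},
    {"x": 170,"y": -75,"z": -40,"rx": 1,"ry": 0.2,"rz": 0.7,"claw": 255},
    {"x": 220,"y": -97,"z": -40,"rx": 2,"ry": 0.4,"rz": 1.4,"claw": 255},
    {"x": 270,"y": -118,"z": -40,"rx": 3,"ry": 0.6,"rz": 2.1,"claw": 255},
    {"x": 320,"y": -140,"z": -40,"rx": 4,"ry": 0.8,"rz": 2.8,"claw": 255},
    {"x": 375,"y": -163,"z": -40,"rx": 4.926,"ry": 0.905,"rz": 3.378,"claw": 255},
    {"x": 430,"y": -187,"z": -40,"rx": 4.926,"ry": 0.905,"rz": 3.378,"claw": 255},
    {"x": 485,"y": -211,"z": -40,"rx": 4.926,"ry": 0.905,"rz": 3.378,"claw": 255},
    {"x": 531,"y": -231,"z": -30,"rx": 4.926,"ry": 0.905,"rz": 3.378,"claw": 255}
  ]
}}

```text
validation failed for argument at $.ro...
```

Run:
```python
from h import *
s=read_state(); print(s['time_s'],s['position'],s['tcp_rot'].round(3),s['force'],s['opening'])
snap('wrist','w1')
F=rest(np.array([[0,.098,.02]]),np.radians(30),g)[0]; R=tool(30)
for d in (.11,.08,.02,0): row(R,F+[0,0,d])
```

```text
0.1 [ 0.23622148 -0.5779685   0.24666635] [[ 0.926  0.378 -0.   ]
 [ 0.378 -0.926  0.002]
 [ 0.    -0.002 -1.   ]] [0.49928769 0.50936882 0.5241587 ] 0.9986610870092234
TCP target [ 0.6403 -0.1634  0.26  ] row xyz [ 530.8 -231.1  -12.6] rot [4.928 0.905 3.379]
TCP target [ 0.6403 -0.1634  0.23  ] row xyz [ 530.8 -231.1   17.4] rot [4.928 0.905 3.379]
TCP target [ 0.6403 -0.1634  0.17  ] row xyz [ 530.8 -231.    77.4] rot [4.928 0.905 3.379]
TCP target [ 0.6403 -0.1634  0.15  ] row xyz [ 530.8 -230.9   97.4] rot [4.928 0.905 3.379]
```

View pics/w1.png

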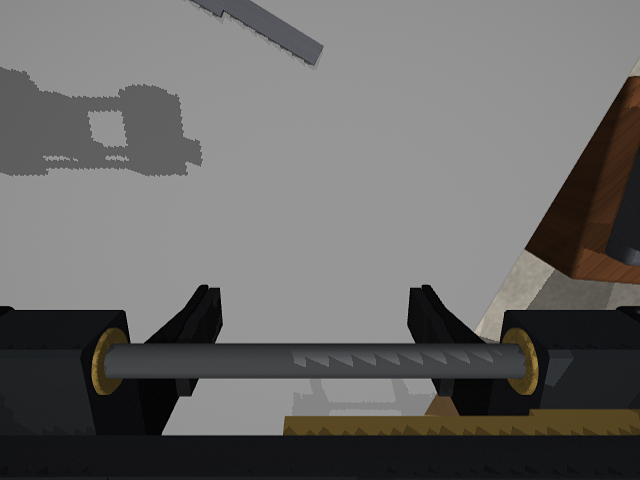

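The move was refused before anything moved. The wrist picture only shows the open fingers over the bench, with the blade blank's end at about (320, 55). I'll try again with every key given in each row.

Call:
{"method": "apply_moves", "body": {
  "rows": [
    {"x": 60,"y": -25,"z": -40,"rx": 0,"ry": 0,"rz": 0,"claw": 255},
    {"x": 120,"y": -50,"z": -40,"rx": 0,"ry": 0,"rz": 0,"claw": 255},
    {"x": 170,"y": -75,"z": -40,"rx": 1,"ry": 0.2,"rz": 0.7,"claw": 255},
    {"x": 220,"y": -97,"z": -40,"rx": 2,"ry": 0.4,"rz": 1.4,"claw": 255},
    {"x": 270,"y": -118,"z": -40,"rx": 3,"ry": 0.6,"rz": 2.1,"claw": 255},
    {"x": 320,"y": -140,"z": -40,"rx": 4,"ry": 0.8,"rz": 2.8,"claw": 255},
    {"x": 375,"y": -163,"z": -40,"rx": 4.93,"ry": 0.9,"rz": 3.38,"claw": 255},
    {"x": 430,"y": -187,"z": -40,"rx": 4.93,"ry": 0.9,"rz": 3.38,"claw": 255},
    {"x": 485,"y": -211,"z": -40,"rx": 4.93,"ry": 0.9,"rz": 3.38,"claw": 255},
    {"x": 531,"y": -231,"z": -30,"rx": 4.93,"ry": 0.9,"rz": 3.38,"claw": 255}
  ]
}}

```text
time_s: 1.4
position: [0.6422, -0.1622, 0.2778]
tcp_rot: [[1.0, 0.023, -0.012], [0.026, -0.867, 0.498], [0.001, -0.498, -0.867]]
force: [0.3, -0.5, 0.7]
opening: 0.019
grasp_force: 0.0
```

Run:
```python
from h import *
snap('wrist','w2'); print(read_state()['position'])
P,ok,im=cloud('w2')
gp=(P-g[1])@g[0]   # grinder coords
m=ok&(abs(gp[...,0])<.115)&(gp[...,1]>.01)&(gp[...,1]<.12)&(gp[...,2]>.15)&(gp[...,2]<.21)
p=gp[m]
for k in range(4):
    A=np.c_[p[:,0],p[:,1],np.ones(len(p))]; c=np.linalg.lstsq(A,p[:,2],rcond=None)[0]; r=p[:,2]-A@c; q=abs(r)<max(2.5*r.std(),.001); p=p[q]
print(len(p),p.min(0),p.max(0),c,'slope deg',np.degrees(np.arctan(-c[1])),r.std())
R=tool(30);F=rest(np.array([[0,.098,.02]]),np.radians(30),g)[0]
for d in (.08,.02,0): row(R,F+[0,0,d])
```

```text
[ 0.64481873 -0.15647787  0.27619393]
33745 [-0.1149998   0.01000198  0.17970327] [0.11496704 0.11999957 0.19406486] [-4.43575176e-05  1.06760414e-01  1.79891450e-01] slope deg -6.09383899442658 0.0005526570514469605
TCP target [ 0.6403 -0.1634  0.23  ] row xyz [-4.8 29.  36.6] rot [-0.025  0.007  0.051]
TCP target [ 0.6403 -0.1634  0.17  ] row xyz [-5.  59.2 88.5] rot [-0.025  0.007  0.051]
TCP target [ 0.6403 -0.1634  0.15  ] row xyz [ -5.   69.2 105.7] rot [-0.025  0.007  0.051]
```

View pics/w2.png

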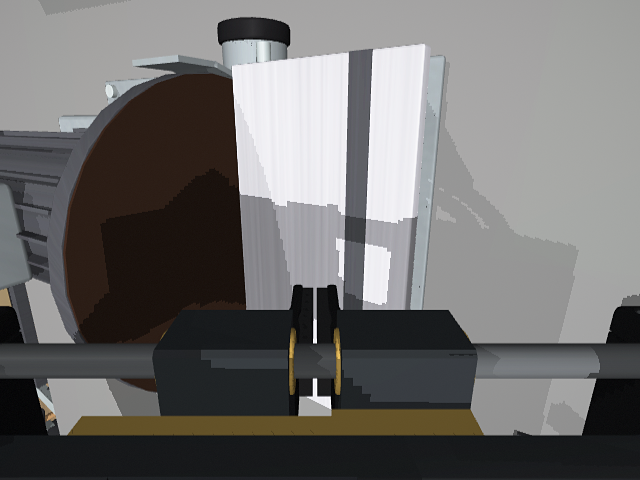

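Call:
{"method": "apply_moves", "body": {
  "rows": [
    {"x": -5,"y": 29,"z": 36,"rx": 0,"ry": 0,"rz": 0.05,"claw": 255},
    {"x": -5,"y": 32,"z": 42,"rx": 0,"ry": 0,"rz": 0.05,"claw": 255},
    {"x": -5,"y": 35,"z": 47,"rx": 0,"ry": 0,"rz": 0.05,"claw": 255},
    {"x": -5,"y": 38,"z": 52,"rx": 0,"ry": 0,"rz": 0.05,"claw": 255},
    {"x": -5,"y": 41,"z": 57,"rx": 0,"ry": 0,"rz": 0.05,"claw": 255},
    {"x": -5,"y": 44,"z": 62,"rx": 0,"ry": 0,"rz": 0.05,"claw": 255},
    {"x": -5,"y": 47,"z": 67,"rx": 0,"ry": 0,"rz": 0.05,"claw": 255},
    {"x": -5,"y": 50,"z": 72,"rx": 0,"ry": 0,"rz": 0.05,"claw": 255},
    {"x": -5,"y": 53,"z": 77,"rx": 0,"ry": 0,"rz": 0.05,"claw": 255},
    {"x": -5,"y": 53,"z": 77,"rx": 0,"ry": 0,"rz": 0.05,"claw": 255}
  ]
}}

```text
time_s: 2.7
position: [0.6368, -0.1744, 0.1867]
tcp_rot: [[1.0, 0.017, -0.008], [0.019, -0.869, 0.494], [0.001, -0.495, -0.869]]
force: [0.1, -3.2, 3.6]
opening: 0.006
grasp_force: 2.1
```

```bash
cat >> h.py <<'E'
def slope(f,h=0.25,cols=None):
    P,ok,im=cloud(f); gp=(P-g[1])@g[0]
    m=ok&(abs(gp[...,0])<.115)&(gp[...,1]>.015)&(gp[...,1]<.125)
    e=.18-(gp[...,1]-.012)*h+.003; p=gp[m&(abs(gp[...,2]-e)<.025)]
    for k in range(6):
        A=np.c_[p[:,0],p[:,1],np.ones(len(p))]; c=np.linalg.lstsq(A,p[:,2],rcond=None)[0]; r=p[:,2]-A@c; q=abs(r)<max(2*r.std(),.001); p=p[q]
    print(f,len(p),p.min(0).round(3),p.max(0).round(3),c.round(4),'slope deg',np.degrees(np.arctan(-c[1])),r.std(), 'z at pivot',c[1]*.012+c[2])
E
python3 - <<'E'
from h import *
s=read_state(); print(s['time_s'],s['position'],s['tcp_rot'].round(3),s['force'])
snap('wrist','w3'); slope('w3',.35)
R=tool(30);F=rest(np.array([[0,.098,.02]]),np.radians(30),g)[0]
for d in (.01,0): row(R,F+[0,0,d])
E
```

```text
2.7 [ 0.63678579 -0.17443474  0.18665825] [[ 1.     0.017 -0.008]
 [ 0.019 -0.869  0.494]
 [ 0.001 -0.495 -0.869]] [ 0.14097222 -3.15846898  3.61821308]
w3 52138 [-0.115  0.015  0.161] [0.097 0.125 0.181] [ 0.0007 -0.1663  0.1829] slope deg 9.44108344237432 0.00047332857387248953 z at pivot 0.1809281354146057
TCP target [ 0.6403 -0.1634  0.16  ] row xyz [ 3.6  3.9 28.5] rot [ 0.058 -0.041 -0.044]
TCP target [ 0.6403 -0.1634  0.15  ] row xyz [ 3.6  8.8 37.2] rot [ 0.058 -0.041 -0.044]
```

Call:
{"method": "apply_moves", "body": {
  "rows": [
    {"x": 0,"y": 1,"z": 4,"rx": 0,"ry": 0,"rz": 0,"claw": 255},
    {"x": 0,"y": 2,"z": 8,"rx": 0,"ry": 0,"rz": 0,"claw": 255},
    {"x": 0,"y": 3,"z": 12,"rx": 0,"ry": 0,"rz": 0,"claw": 255},
    {"x": 0,"y": 4,"z": 16,"rx": 0,"ry": 0,"rz": 0,"claw": 255},
    {"x": 0,"y": 5,"z": 20,"rx": 0,"ry": 0,"rz": 0,"claw": 255},
    {"x": 0,"y": 6,"z": 24,"rx": 0,"ry": 0,"rz": 0,"claw": 255},
    {"x": 0,"y": 6,"z": 24,"rx": 0,"ry": 0,"rz": 0,"claw": 255},
    {"x": 0,"y": 6,"z": 24,"rx": 0,"ry": 0,"rz": 0,"claw": 255}
  ]
}}

```text
time_s: 3.75
position: [0.6371, -0.1678, 0.1621]
tcp_rot: [[1.0, 0.018, -0.008], [0.019, -0.87, 0.493], [0.002, -0.493, -0.87]]
force: [0.8, -6.5, 3.7]
opening: 0.002
grasp_force: 2.9
```

Run:
```python
from h import *
s=read_state(); print(s['time_s'],s['position'],s['tcp_rot'].round(3),s['force'])
snap('wrist','w4'); slope('w4',.45); snap('top','t4'); slope('t4',.45)
R=tool(30);F=rest(np.array([[0,.098,.02]]),np.radians(30),g)[0]
row(R,F)
```

```text
3.75 [ 0.63709585 -0.16781885  0.16209592] [[ 1.     0.018 -0.008]
 [ 0.019 -0.87   0.493]
 [ 0.002 -0.493 -0.87 ]] [ 0.76002662 -6.47527719  3.7396463 ]
w4 67767 [-0.115  0.015  0.134] [0.076 0.125 0.182] [ 0.0015 -0.4167  0.187 ] slope deg 22.623759641927858 0.0005300391479247925 z at pivot 0.18195558655158722
t4 1705 [-0.115  0.015  0.133] [0.04  0.125 0.182] [ 0.0013 -0.4173  0.1867] slope deg 22.651589714561975 0.001445368952432788 z at pivot 0.18166472225389407
TCP target [ 0.6403 -0.1634  0.15  ] row xyz [ 3.3  2.2 12.7] rot [ 0.074 -0.045 -0.041]
```

Call:
{"method": "apply_moves", "body": {
  "rows": [
    {"x": 0,"y": 1,"z": 4,"rx": 0,"ry": 0,"rz": 0,"claw": 255},
    {"x": 0,"y": 1.5,"z": 8,"rx": 0,"ry": 0,"rz": 0,"claw": 255},
    {"x": 0,"y": 2,"z": 11.5,"rx": 0,"ry": 0,"rz": 0,"claw": 255},
    {"x": 0,"y": 2,"z": 11.5,"rx": 0,"ry": 0,"rz": 0,"claw": 255},
    {"x": 0,"y": 2,"z": 11.5,"rx": 0,"ry": 0,"rz": 0,"claw": 255}
  ]
}}

```text
time_s: 4.47
position: [0.637, -0.1638, 0.1511]
tcp_rot: [[1.0, 0.018, -0.008], [0.02, -0.87, 0.493], [0.002, -0.493, -0.87]]
force: [0.6, -6.3, 2.9]
opening: 0.006
grasp_force: 3.1
```

Run:
```python
from h import *
s=read_state(); print(s['time_s'],s['position'],s['tcp_rot'].round(3),s['force'])
snap('wrist','w5'); slope('w5',.56); snap('top','t5'); slope('t5',.56)
```

```text
4.475 [ 0.63697183 -0.16384683  0.15109993] [[ 1.     0.018 -0.008]
 [ 0.02  -0.87   0.493]
 [ 0.002 -0.493 -0.87 ]] [ 0.62164434 -6.28840423  2.90166583]
w5 78134 [-0.115  0.015  0.119] [0.065 0.125 0.182] [ 0.0018 -0.5524  0.1896] slope deg 28.91493035696968 0.0005707065462848448 z at pivot 0.18292386793121165
t5 1454 [-0.115  0.015  0.119] [0.025 0.125 0.183] [ 0.0031 -0.5507  0.1892] slope deg 28.840120362348284 0.0013988119075462602 z at pivot 0.18263675618720193
```

Call:
{"method": "apply_moves", "body": {
  "rows": [
    {"x": 0,"y": 0.2,"z": 1,"rx": 0,"ry": 0,"rz": 0,"claw": 255},
    {"x": 0,"y": 0.3,"z": 1.8,"rx": 0,"ry": 0,"rz": 0,"claw": 255},
    {"x": 0,"y": 0.3,"z": 1.8,"rx": 0,"ry": 0,"rz": 0,"claw": 255},
    {"x": 0,"y": 0.3,"z": 1.8,"rx": 0,"ry": 0,"rz": 0,"claw": 255}
  ]
}}

```text
time_s: 5.08
position: [0.637, -0.1633, 0.1495]
tcp_rot: [[1.0, 0.018, -0.008], [0.02, -0.87, 0.493], [0.002, -0.493, -0.87]]
force: [-0.4, -7.2, 3.8]
opening: 0.004
grasp_force: 3.5
```

Run:
```python
from h import *
s=read_state(); print(s['time_s'],s['position'],s['tcp_rot'].round(3),s['force'])
snap('wrist','w6'); slope('w6',.57); snap('top','t6'); slope('t6',.57); snap('side','s6'); slope('s6',.57)
```

```text
5.075 [ 0.63695179 -0.1633352   0.14953135] [[ 1.     0.018 -0.008]
 [ 0.02  -0.87   0.493]
 [ 0.002 -0.493 -0.87 ]] [-0.43632214 -7.23657446  3.81208412]
w6 80167 [-0.115  0.015  0.117] [0.065 0.125 0.182] [ 0.0019 -0.5737  0.19  ] slope deg 29.841596578568915 0.0005820079671435261 z at pivot 0.18311297111413335
t6 1488 [-0.115  0.015  0.116] [0.023 0.125 0.183] [ 0.0034 -0.5719  0.1897] slope deg 29.763510258670465 0.0014522629768506815 z at pivot 0.1828000752775237
s6 2370 [-0.115  0.015  0.111] [0.115 0.125 0.185] [ 0.0011 -0.576   0.1887] slope deg 29.9433735598421 0.0027139720951443683 z at pivot 0.18175434160568082
```

Call:
{"method": "apply_moves", "body": {
  "rows": [
    {"x": 0,"y": 0,"z": -20,"rx": 0,"ry": 0,"rz": 0,"claw": 255},
    {"x": 0,"y": 0,"z": -50,"rx": 0,"ry": 0,"rz": 0,"claw": 255},
    {"x": -40,"y": 0,"z": -90,"rx": -1.5,"ry": 0,"rz": 0,"claw": 255},
    {"x": -80,"y": 0,"z": -110,"rx": -3,"ry": 0,"rz": 0,"claw": 255},
    {"x": -80,"y": 0,"z": -110,"rx": -4.93,"ry": 0,"rz": 0,"claw": 255},
    {"x": -80,"y": 0,"z": -110,"rx": -4.93,"ry": 0,"rz": 0,"claw": 255},
    {"x": -80,"y": 0,"z": -110,"rx": -4.93,"ry": 0,"rz": 0,"claw": 255}
  ]
}}

```text
time_s: 6.1
position: [0.5573, -0.2164, 0.2434]
tcp_rot: [[1.0, 0.022, -0.003], [0.022, -1.0, 0.008], [-0.003, -0.008, -1.0]]
force: [0.1, -0.6, -0.8]
opening: 0.004
grasp_force: 0.0
```

Run:
```python
from h import *
s=read_state(); print(s['time_s'],s['position'],s['tcp_rot'].round(3),s['force'])
for n in ('wrist','top','side'): snap(n,n[0]+'7'); slope(n[0]+'7',.575)
im=np.hstack([cv2.resize(cv2.imread('pics/s7.png')[165:285,300:400],None,fx=4,fy=4,interpolation=2),cv2.resize(cv2.imread('pics/t7.png')[180:280,290:390],None,fx=4,fy=4,interpolation=2)[:,:400].copy() if 0 else cv2.resize(cv2.imread('pics/t7.png')[170:290,290:390],None,fx=4,fy=4,interpolation=2)]); cv2.imwrite('pics/c7.png',im)
t=tip(T[4],g); print('tip',t); row(tool(0),t+[0,-.005,.06])
for f in 'wts':
    P,ok,im=cloud(f+'7'); gp=(P-g[1])@g[0]; m=ok&(abs(gp[...,0]-.162)<.014)&(gp[...,1]>.08)&(gp[...,1]<.14)&(gp[...,2]>.12)&(gp[...,2]<.2)
    q=gp[m]; print(f,len(q),q.min(0) if len(q) else '',q.max(0) if len(q) else '',np.median(q,0) if len(q) else '')
```

```text
6.1 [ 0.55728629 -0.21635275  0.24344218] [[ 1.     0.022 -0.003]
 [ 0.022 -1.     0.008]
 [-0.003 -0.008 -1.   ]] [ 0.11337148 -0.61916197 -0.75912137]
w7 61019 [-0.067  0.015  0.117] [0.115 0.125 0.183] [ 0.0021 -0.5735  0.19  ] slope deg 29.83344462372028 0.0006642280132417135 z at pivot 0.18312464671143522
t7 3962 [-0.115  0.015  0.116] [0.115 0.125 0.184] [ 0.0018 -0.5748  0.1898] slope deg 29.889330686881724 0.0014384291678827793 z at pivot 0.18289132029279392
s7 2878 [-0.115  0.015  0.112] [0.115 0.125 0.185] [ 0.0013 -0.5728  0.1885] slope deg 29.80363411472964 0.0027808640547208083 z at pivot 0.18160543050623373
tip [ 0.47811621 -0.15856057  0.16658885]
TCP target [ 0.4781 -0.1636  0.2516] row xyz [-78.  -55.7  -8.2] rot [-0.07   0.035 -0.054]
w 0   
t 0   
s 63 [0.15171214 0.10139918 0.14990201] [0.17135837 0.12365162 0.18138374] [0.16187341 0.11436032 0.17199249]
```

View pics/c7.png

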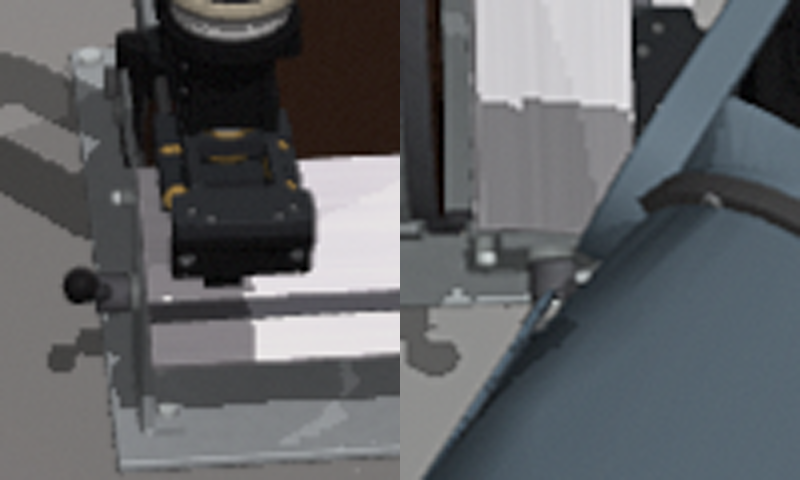

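The pictures show the rest clear at about 29.85°. The lever tip is still at crop (80, 285), which is side pixel (320, 236). Next I go over the tip and press down.

Call:
{"method": "apply_moves", "body": {
  "rows": [
    {"x": -40,"y": -25,"z": -10,"rx": 0,"ry": 0,"rz": 0,"claw": 255},
    {"x": -78,"y": -54,"z": -8,"rx": -0.07,"ry": 0.035,"rz": -0.05,"claw": 255},
    {"x": -78,"y": -54,"z": -8,"rx": -0.07,"ry": 0.035,"rz": -0.05,"claw": 255},
    {"x": -78,"y": -54,"z": -8,"rx": -0.07,"ry": 0.035,"rz": -0.05,"claw": 255},
    {"x": -78,"y": -54,"z": -8,"rx": -0.07,"ry": 0.035,"rz": -0.05,"claw": 255}
  ]
}}

```text
time_s: 6.88
position: [0.4792, -0.1658, 0.2521]
tcp_rot: [[1.0, 0.025, 0.002], [0.025, -1.0, -0.002], [0.002, 0.002, -1.0]]
force: [-0.5, 0.4, -1.6]
opening: 0.005
grasp_force: 0.0
```

```bash
cat > l.py <<'E'
from h import *
s=read_state(); f=s['position']+.025*s['tcp_rot'][:,2]; p=(f-g[1])@g[0]
print(s['time_s'],s['position'].round(4),'ftip in grinder mm',(p*1e3).round(1),s['force'].round(2),'e if touching',np.degrees(np.arcsin((p[2]-.1205)/.085)))
for e in (40,20,10,3,0,-5,-8):
    w=tip(np.radians(e),g)+gw(0,.004,.0105)-g[1]; print(e,end=' '); row(tool(0),w)
E
python3 l.py
```

```text
6.875 [ 0.4792 -0.1658  0.2521] ftip in grinder mm [161.1 117.7 227.1] [-0.46  0.43 -1.59] e if touching nan
40 TCP target [ 0.4783 -0.1642  0.2001] row xyz [-1.  -1.7 51.9] rot [ 0.022 -0.02  -0.002]
20 TCP target [ 0.4786 -0.179   0.1746] row xyz [-1.1 13.  77.5] rot [ 0.022 -0.02  -0.002]
10 TCP target [ 0.4787 -0.1828  0.1603] row xyz [-1.1 16.8 91.9] rot [ 0.022 -0.02  -0.002]
3 TCP target [ 0.4788 -0.184   0.1499] row xyz [ -1.1  18.  102.2] rot [ 0.022 -0.02  -0.002]
0 TCP target [ 0.4788 -0.1841  0.1455] row xyz [ -1.1  18.1 106.6] rot [ 0.022 -0.02  -0.002]
-5 TCP target [ 0.4788 -0.1838  0.1381] row xyz [ -1.1  17.7 114. ] rot [ 0.022 -0.02  -0.002]
-8 TCP target [ 0.4787 -0.1833  0.1337] row xyz [ -1.1  17.2 118.4] rot [ 0.022 -0.02  -0.002]l.py:3: RuntimeWarning: invalid value encountered in arcsin
  print(s['time_s'],s['position'].round(4),'ftip in grinder mm',(p*1e3).round(1),s['force'].round(2),'e if touching',np.degrees(np.arcsin((p[2]-.1205)/.085)))
```

Down to about 15° above level.

Call:
{"method": "apply_moves", "body": {
  "rows": [
    {"x": -1,"y": -1,"z": 30,"rx": 0,"ry": 0,"rz": 0,"claw": 255},
    {"x": -1,"y": -1,"z": 46,"rx": 0,"ry": 0,"rz": 0,"claw": 255},
    {"x": -1,"y": 0,"z": 53,"rx": 0,"ry": 0,"rz": 0,"claw": 255},
    {"x": -1,"y": 4,"z": 59,"rx": 0,"ry": 0,"rz": 0,"claw": 255},
    {"x": -1,"y": 8,"z": 65,"rx": 0,"ry": 0,"rz": 0,"claw": 255},
    {"x": -1,"y": 11,"z": 71,"rx": 0,"ry": 0,"rz": 0,"claw": 255},
    {"x": -1,"y": 13,"z": 77,"rx": 0,"ry": 0,"rz": 0,"claw": 255},
    {"x": -1,"y": 15,"z": 83,"rx": 0,"ry": 0,"rz": 0,"claw": 255},
    {"x": -1,"y": 15,"z": 83,"rx": 0,"ry": 0,"rz": 0,"claw": 255}
  ]
}}

```text
time_s: 8.0
position: [0.477, -0.1793, 0.1683]
tcp_rot: [[1.0, 0.026, -0.0], [0.026, -1.0, -0.0], [-0.0, 0.0, -1.0]]
force: [-0.2, -0.2, 0.7]
opening: 0.003
grasp_force: 0.1
```

```bash
python3 l.py
python3 - <<'E'
from h import *
snap('side','s8'); snap('top','t8'); slope('s8',.575)
cv2.imwrite('pics/c8.png',cv2.resize(cv2.imread('pics/s8.png')[165:285,260:420],None,fx=5,fy=5,interpolation=2))
E
```

```text
8.0 [ 0.477  -0.1793  0.1683] ftip in grinder mm [163.6 131.1 143.3] [-0.19 -0.25  0.68] e if touching 15.592889614044708
40 TCP target [ 0.4783 -0.1642  0.2001] row xyz [  1.6 -15.  -31.8] rot [0.004 0.001 0.003]
20 TCP target [ 0.4786 -0.179   0.1746] row xyz [ 1.6 -0.2 -6.2] rot [0.004 0.001 0.003]
10 TCP target [ 0.4787 -0.1828  0.1603] row xyz [1.6 3.6 8.1] rot [0.004 0.001 0.003]
3 TCP target [ 0.4788 -0.184   0.1499] row xyz [ 1.6  4.8 18.4] rot [0.004 0.001 0.003]
0 TCP target [ 0.4788 -0.1841  0.1455] row xyz [ 1.6  4.9 22.8] rot [0.004 0.001 0.003]
-5 TCP target [ 0.4788 -0.1838  0.1381] row xyz [ 1.6  4.6 30.3] rot [0.004 0.001 0.003]
-8 TCP target [ 0.4787 -0.1833  0.1337] row xyz [ 1.6  4.  34.7] rot [0.004 0.001 0.003]
s8 3684 [-0.115  0.015  0.112] [0.115 0.125 0.185] [ 0.0029 -0.5765  0.1887] slope deg 29.96506576173852 0.0026203692363407196 z at pivot 0.1818020385056715
```

View pics/c8.png

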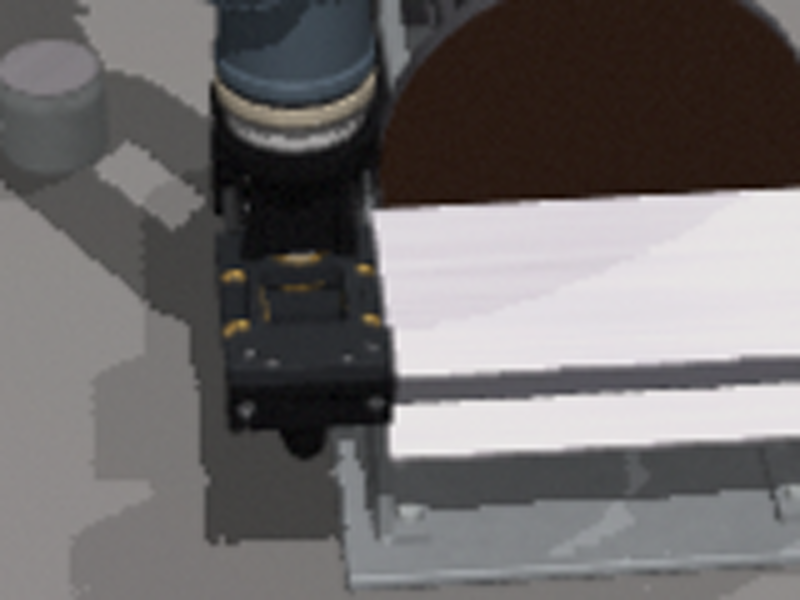

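The gripper hides the lever. The finger is at crop (300, 440), and about 2 N over the free reading suggests contact. I go on in small steps and watch the force.

Call:
{"method": "apply_moves", "body": {
  "rows": [
    {"x": 1,"y": 2,"z": 5,"rx": 0,"ry": 0,"rz": 0,"claw": 255},
    {"x": 1.5,"y": 3,"z": 9,"rx": 0,"ry": 0,"rz": 0,"claw": 255},
    {"x": 1.5,"y": 4,"z": 13,"rx": 0,"ry": 0,"rz": 0,"claw": 255},
    {"x": 1.5,"y": 4,"z": 13,"rx": 0,"ry": 0,"rz": 0,"claw": 255}
  ]
}}

```text
time_s: 8.6
position: [0.4786, -0.1834, 0.1557]
tcp_rot: [[1.0, 0.026, 0.0], [0.026, -1.0, -0.001], [0.0, 0.001, -1.0]]
force: [-0.4, 0.8, 1.6]
opening: 0.006
grasp_force: 0.4
```

Call:
{"method": "apply_moves", "body": {
  "rows": [
    {"x": 0,"y": 0,"z": 2.5,"rx": 0,"ry": 0,"rz": 0,"claw": 255},
    {"x": 0,"y": 0.5,"z": 5,"rx": 0,"ry": 0,"rz": 0,"claw": 255},
    {"x": 0,"y": 0.5,"z": 5,"rx": 0,"ry": 0,"rz": 0,"claw": 255}
  ]
}}

```text
time_s: 8.98
position: [0.4791, -0.1843, 0.1511]
tcp_rot: [[1.0, 0.026, 0.001], [0.026, -1.0, -0.002], [0.001, 0.002, -1.0]]
force: [-1.9, -0.4, 3.6]
opening: 0.001
grasp_force: 1.7
```

Call:
{"method": "apply_moves", "body": {
  "rows": [
    {"x": 0,"y": 0,"z": 1.5,"rx": 0,"ry": 0,"rz": 0,"claw": 255},
    {"x": 0,"y": 0,"z": 3,"rx": 0,"ry": 0,"rz": 0,"claw": 255},
    {"x": 0,"y": 0,"z": 3,"rx": 0,"ry": 0,"rz": 0,"claw": 255}
  ]
}}

```text
time_s: 9.35
position: [0.4791, -0.1846, 0.1482]
tcp_rot: [[1.0, 0.027, 0.001], [0.027, -1.0, -0.003], [0.001, 0.003, -1.0]]
force: [-3.1, -3.1, 4.6]
opening: 0.002
grasp_force: 2.4
```

```bash
python3 l.py
```

```text
9.35 [ 0.4791 -0.1846  0.1482] ftip in grinder mm [161.7 136.6 123.2] [-3.05 -3.08  4.57] e if touching 1.818101833073054
40 TCP target [ 0.4783 -0.1642  0.2001] row xyz [ -0.2 -20.2 -52. ] rot [ 0.026 -0.013  0.009]
20 TCP target [ 0.4786 -0.179   0.1746] row xyz [ -0.3  -5.5 -26.4] rot [ 0.026 -0.013  0.009]
10 TCP target [ 0.4787 -0.1828  0.1603] row xyz [ -0.3  -1.8 -12.1] rot [ 0.026 -0.013  0.009]
3 TCP target [ 0.4788 -0.184   0.1499] row xyz [-0.3 -0.6 -1.8] rot [ 0.026 -0.013  0.009]
0 TCP target [ 0.4788 -0.1841  0.1455] row xyz [-0.3 -0.5  2.7] rot [ 0.026 -0.013  0.009]
-5 TCP target [ 0.4788 -0.1838  0.1381] row xyz [-0.3 -0.8 10.1] rot [ 0.026 -0.013  0.009]
-8 TCP target [ 0.4787 -0.1833  0.1337] row xyz [-0.3 -1.4 14.5] rot [ 0.026 -0.013  0.009]
```

Call:
{"method": "apply_moves", "body": {
  "rows": [
    {"x": 0,"y": 0,"z": 1,"rx": 0,"ry": 0,"rz": 0,"claw": 255},
    {"x": 0,"y": 0,"z": 2,"rx": 0,"ry": 0,"rz": 0,"claw": 255}
  ]
}}

```text
time_s: 9.6
position: [0.4791, -0.1848, 0.1463]
tcp_rot: [[1.0, 0.027, 0.002], [0.027, -1.0, -0.003], [0.001, 0.003, -1.0]]
force: [-2.8, -3.1, 5.7]
opening: 0.004
grasp_force: 3.0
```

Call:
{"method": "apply_moves", "body": {
  "rows": [
    {"x": 0,"y": 0,"z": 1,"rx": 0,"ry": 0,"rz": 0,"claw": 255},
    {"x": 0,"y": 0,"z": 2,"rx": 0,"ry": 0,"rz": 0,"claw": 255}
  ]
}}

```text
time_s: 9.85
position: [0.4792, -0.185, 0.1444]
tcp_rot: [[1.0, 0.027, 0.002], [0.027, -1.0, -0.003], [0.002, 0.004, -1.0]]
force: [-2.9, -4.5, 5.8]
opening: -0.004
grasp_force: 3.1
```

Call:
{"method": "apply_moves", "body": {
  "rows": [
    {"x": 0,"y": 0,"z": 1,"rx": 0,"ry": 0,"rz": 0,"claw": 255},
    {"x": 0,"y": 0,"z": 2,"rx": 0,"ry": 0,"rz": 0,"claw": 255}
  ]
}}

```text
time_s: 10.1
position: [0.4792, -0.1851, 0.1424]
tcp_rot: [[1.0, 0.027, 0.002], [0.027, -1.0, -0.004], [0.002, 0.004, -1.0]]
force: [-3.1, -4.8, 4.9]
opening: 0.007
grasp_force: 3.1
```

Call:
{"method": "apply_moves", "body": {
  "rows": [
    {"x": 0,"y": 0,"z": 1,"rx": 0,"ry": 0,"rz": 0,"claw": 255},
    {"x": 0,"y": 0,"z": 2,"rx": 0,"ry": 0,"rz": 0,"claw": 255}
  ]
}}

```text
time_s: 10.35
position: [0.4792, -0.1852, 0.1404]
tcp_rot: [[1.0, 0.027, 0.002], [0.027, -1.0, -0.004], [0.002, 0.004, -1.0]]
force: [-3.0, -4.6, 5.0]
opening: 0.005
grasp_force: 3.2
```

```bash
python3 l.py | head -1
```

```text
10.35 [ 0.4792 -0.1852  0.1404] ftip in grinder mm [161.5 137.2 115.4] [-2.96 -4.57  4.98] e if touching -3.4297076003337
```

The force levelled off from z ≈ 0.146, with the lever about level, so the clutch is slipping, by about 0.06 rad so far. I press a little more and then retract upward.

Call:
{"method": "apply_moves", "body": {
  "rows": [
    {"x": 0,"y": 0,"z": 1,"rx": 0,"ry": 0,"rz": 0,"claw": 255},
    {"x": 0,"y": 0,"z": 2,"rx": 0,"ry": 0,"rz": 0,"claw": 255},
    {"x": 0,"y": 0,"z": 3,"rx": 0,"ry": 0,"rz": 0,"claw": 255}
  ]
}}

```text
time_s: 10.72
position: [0.4793, -0.1853, 0.1374]
tcp_rot: [[1.0, 0.027, 0.002], [0.027, -1.0, -0.004], [0.002, 0.004, -1.0]]
force: [-3.2, -3.1, 5.6]
opening: 0.006
grasp_force: 3.1
```

Call:
{"method": "apply_moves", "body": {
  "rows": [
    {"x": 0,"y": 0,"z": -5,"rx": 0,"ry": 0,"rz": 0,"claw": 255},
    {"x": 0,"y": 0,"z": -20,"rx": 0,"ry": 0,"rz": 0,"claw": 255},
    {"x": 0,"y": 0,"z": -60,"rx": 0,"ry": 0,"rz": 0,"claw": 255},
    {"x": 0,"y": 0,"z": -110,"rx": 0,"ry": 0,"rz": 0,"claw": 255},
    {"x": -20,"y": 50,"z": -130,"rx": 0,"ry": 0,"rz": 0,"claw": 255},
    {"x": -40,"y": 110,"z": -130,"rx": 0,"ry": 0,"rz": 0,"claw": 255},
    {"x": -60,"y": 170,"z": -130,"rx": 0,"ry": 0,"rz": 0,"claw": 255},
    {"x": -80,"y": 230,"z": -130,"rx": 0,"ry": 0,"rz": 0,"claw": 255},
    {"x": -80,"y": 250,"z": -130,"rx": 0,"ry": 0,"rz": 0,"claw": 255},
    {"x": -80,"y": 250,"z": -130,"rx": 0,"ry": 0,"rz": 0,"claw": 255}
  ]
}}

```text
time_s: 11.98
position: [0.4051, -0.4371, 0.2677]
tcp_rot: [[1.0, 0.024, 0.002], [0.024, -1.0, -0.002], [0.002, 0.002, -1.0]]
force: [0.5, 0.6, -0.3]
opening: 0.008
grasp_force: 0.0
```

Run:
```python
from h import *
print(read_state()['time_s'],read_state()['position'])
for n in ('top','side'): snap(n,n[0]+'9'); slope(n[0]+'9',.575)
a,b=[cv2.resize(cv2.imread('pics/'+f)[y:y+120,x:x+100],None,fx=4,fy=4,interpolation=2) for f,y,x in (('s9.png',170,295),('t9.png',150,290))]
cv2.imwrite('pics/c9.png',np.hstack([a,b]))
for e in (10,5,0,-5): print(e,proj('s9',tip(np.radians(e),g)[None])-[295,170],proj('t9',tip(np.radians(e),g)[None])-[290,150])
P,ok,im=cloud('s9'); gp=(P-g[1])@g[0]; m=ok&(abs(gp[...,0]-.162)<.013)&(gp[...,1]>.11)&(gp[...,1]<.16)&(gp[...,2]>.07)&(gp[...,2]<.15)
q=gp[m]; print(len(q),q.min(0),q.max(0),np.median(q,0))
```

```text
11.975 [ 0.40513232 -0.43707933  0.2676721 ]
t9 4798 [-0.115  0.015  0.116] [0.115 0.125 0.184] [ 0.0026 -0.5724  0.1897] slope deg 29.786386773038284 0.001410038504335551 z at pivot 0.1828252368292435
s9 3726 [-0.115  0.015  0.112] [0.115 0.125 0.185] [ 0.0021 -0.5823  0.1891] slope deg 30.213494755940125 0.002608876331199836 z at pivot 0.18212574086806702
10 [[25.57003195 84.70590399]] [[78.50978689 98.53594369]]
5 [[25.64160474 87.25444465]] [[78.61671553 98.85439318]]
0 [[25.6963387  89.63592507]] [[78.415362   99.17971559]]
-5 [[25.73391091 91.83124581]] [[77.91347742 99.50929642]]
97 [0.15119343 0.11063236 0.10225038] [0.17132402 0.1442425  0.12110451] [0.16200941 0.13168344 0.11403831]
```

View pics/c9.png

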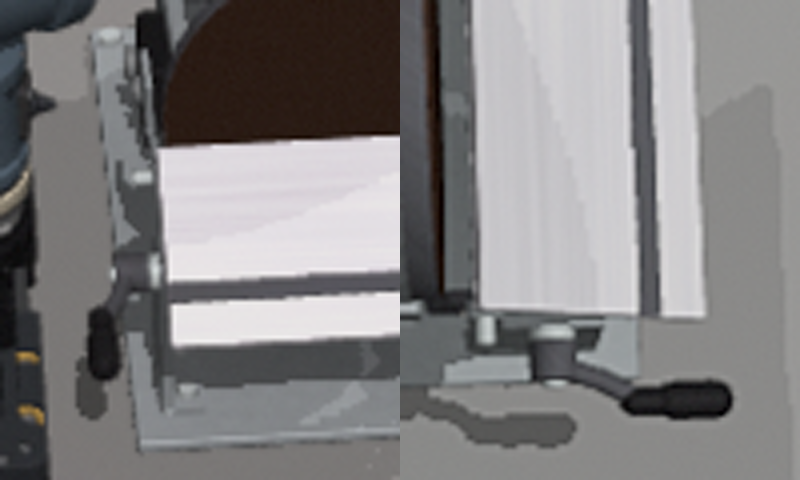

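The rest measures about 29.9°. The lever tip is at crop (103, 363), about 1–2° below level after the expected springback, which means about 0.09 rad of slip. The robot is touching nothing.

```bash
python3 -c "
from rig import *
print(hand_in())"
```

```text
the job is handed in; nothing more can be done
None
```

The job is handed in, at about 12 s on the robot's clock: the work rest measures about 30° down (29.8–30.2° by the last two cameras), and the clamp lever was then pushed until its clutch slipped by an estimated 0.09 rad. The arm is clear of everything, and it never went near the hammer, blade blank, square or tin.

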